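# Clear the toppled bottle off the crate and fill its empty cells

## Robot

A 6-joint arm with a two-finger parallel gripper is mounted at the origin on the work surface. World frame = base frame: x ahead of the robot, y to its left, z up, the work surface at z = 0. Lengths are in mm, angles in rad, forces in N, time in s.
With the tool pointing down it reaches from about 300 to 950 mm from the base axis. Payload 3.1 kg.
Tool frame: the origin (TCP) lies midway between the tips of the shut fingers; the grasp point (between the pads) lies grip_point_offset behind it (grip_point_offset is the distance from the TCP to the grasp point, in mm); z points along the fingers, y is the line along which they close (so a half turn about z gives the same grasp; the last joint's range is limited). The gripper opens to 85 mm and grips with 20 to 120 N. Pads are 22 mm wide; open, the fingers measure 114 mm over their backs; the gripper's body (76 mm by 85 mm) begins 54 mm behind the grasp point. The pads swing forward as they close: fully open they stand 13 mm farther back than shut.
Start: joints at [-1.372, 0.308, 1.634, -0, 1.2, -0.07], TCP at [165.957, -602.57, 200.272] pointing down, gripper open.
Joint ranges: [-3.06, 3.06], [-0.79, 1.96], [0.05, 2.63], [-1.19, 4.34], [0.05, 2.64], [-2.94, 2.94]. Speed limits (rad/s): [2.79, 2.79, 3.14, 3.14, 3.14, 3.14].

## Interface

Orientations are given as a unit quaternion [x, y, z, w].
In Python, from station import get_state, camera, calibration, hand_in, search_frame, grip_point_offset gives the robot as it stands.
- The arm moves only by the shell command python3 -m jog 'ROWS' [FORCE]. ROWS is JSON, a list of rows, each a list of 7 numbers: the finger opening in mm, from 0 to 85.4, then the shift along the tool's x, y, z in mm, then the turn, a rotation vector about the tool's x, y, z in rad. A call has 1 to 8 rows; each row is the pose to reach, as a shift and turn from the pose commanded when the call began, along the tool's axes at that moment; what a row does not reach only later rows make up. A row lasts 1/8 s, in which the tool goes at most 62.5 mm and 10.7 degrees, less where a joint would pass 70% of its speed; a pose out of reach is approached as far as the arm can. A call with a gripper value outside its range is refused whole. The fingers move at their own pace and stop on an object; FORCE is the grip in N (left out, the last holds). Time passes only in rows, so rows that repeat a pose let the fingers close. It gives the time, the measured TCP pose, the force, the opening and the grip force at its end, in the units of the state.
- get_state(): the state, without advancing time (a new reading comes with each control period).
- camera(name): name is "scene" or "top"; returns the picture (480x640x3 uint8, blue, green, red); there is no depth.
- calibration(name): a dict with "fx", "fy", "cx", "cy" (pixels), "xyz" and "rotation" of the camera in the world. Camera axes: x right, y down, z forward; pixel columns grow to the right and rows downward; lengths in mm; the calibration is good to about 2 mm. A picture is of the moment at which its call begins. calibration takes no time and is no camera call.
- hand_in(): hands the job in; it is judged then, once.
Trained networks look in the newest picture that a camera, given by its name, has taken for a name from the list of things; names that differ only in an ending like _2 or _b are one class to them, and where a whole thing is asked for, a point or a joint stands for the part that bears it (a point fixed in the world has none). Each returns a list of dicts, best first, with "conf" (0 to 1); they miss things now and then, are a little off and sometimes report something else, mostly with a low value. They report only what shows in the picture. A call takes as long as a camera call. They do not tell look-alikes from the thing itself.
- search_frame(camera, target): "location" ([x, y, z] in mm, in world coordinates, good to about 4 mm: the middle of the surface that is visible of it).
The state is a dict: "time_s": time; "joint_positions": joint angles; "qd": joint speeds; "joint_efforts": joint torques, N m; "tool_pos": TCP position; "orientation": TCP orientation; "force": force on the tool from outside, world axes, zero at the start; "ft_torque": the same for the moment, N m; "opening": opening from 0.0 (shut) to 1.0 (fully open); "gripper_force": force on a finger pad.
Only numpy, scipy, OpenCV 4.12 (cv2) and the standard library are available. Lean on these libraries where they do the work, as an engineer would, in place of code of your own. Each camera call takes 0.05 s, during which the arm holds its last target. There are 200 camera calls.

## Task

A large square bottle has toppled over and lies across the end of the blue bottle crate. First pick it off and set it down gently, standing upright, in the shallow blue spill tray; then stand the two spare small bottles, one each, in the crate's two empty cells, set down and not dropped. Do not knock over or push about the bottles and the low jar already in the crate, or the spanner, beaker and loose lid on the table.

Things in the scene. Friction and masses are not known exactly. Their poses are not given: they have to be found in the camera images.
- big: Large square amber bottle, 0.3 to 0.55 kg: body 46 x 46 x 88 mm, shoulder, black cap 30 mm wide from 106 to 128 mm. Origin: centre of its foot; own z: foot to cap. It starts lying flat on the crate's rim, axis 63 mm above the table, along the row, over cell5 and part of cell4, cap overhanging the crate's end, foot towards cell3. Balanced when held by two flat sides 50 to 60 mm from the foot.
- tray: Shallow blue spill tray, fixed, 170 x 170 mm outside, walls 4 mm thick and 22 mm high, floor 4 mm thick. Origin at the centre of its underside, z up, x and y along its sides. It is empty.
- crate: Blue bottle crate, fixed, 60 x 284 x 40 mm, open at the top: one row of five square cells along its own y, 52 mm wide inside, 56 mm apart, walls 4 mm, floor 4 mm thick, all walls 40 mm high. Origin at the centre of its underside, z up.
- cell1 (a point): Centre of the floor of the first crate cell, at the crate's +y end, 4 mm above the table. Cells 1 to 3 hold two small bottles; any one of these three is empty.
- cell2 (a point): Centre of the floor of the second cell.
- cell3 (a point): Centre of the floor of the third (middle) cell.
- cell4 (a point): Centre of the floor of the fourth cell. One of cells 4 and 5, beneath the toppled bottle, holds the low jar; the other is empty.
- cell5 (a point): Centre of the floor of the fifth cell, at the crate's -y end.
- spare1: Spare small round amber bottle with a black cap, standing on the table between the crate and the robot. Body 42 mm wide up to 56 mm, shoulder up to 70 mm, neck 22 mm wide, cap 26 mm wide from 80 to 102 mm (the top). 0.1 to 0.16 kg. Origin at the centre of its foot, z up. It can be held by the cap.
- spare2: The other spare small bottle, the same as spare1, also standing on the table.
- stock1: Small bottle of the same kind, already standing in one of cells 1 to 3. Origin at the centre of its foot.
- stock2: Another small bottle already standing in one of cells 1 to 3.
- jar: Low amber jar with a black lid, 42 mm wide and 30 mm tall, standing in cell4 or cell5 below the crate's rim. Origin at the centre of its underside.
- spanner: Steel spanner 150 mm long lying on the table near the tray, to be left alone. Origin near the middle of its underside.
- beaker: Small open steel beaker, 60 mm wide and 65 mm tall, beyond the tray, to be left alone. Origin at the centre of its underside.
- spare_lid: Loose black jar lid, 48 mm wide and 14 mm tall, lying on the table to the robot's left, to be left alone.
Not all that is in view belongs to the job. Leave any green or red look-alike of the big alone.

How it is judged:
By the outcome, as a careful person would: the job done as asked, in the order asked, and still so for the second after the job is handed in, with the robot touching nothing.
It also fails if it takes over 66 s, if anything falls off the work surface, if the arm or the gripper's body presses on something with over 40 N, if the wrist force passes 120 N, or if a joint passes its speed limit or range.

## Working session

There is one attempt and no reset: what is moved stays moved. The work goes in short steps, Python scripts to look and compute and a shell command to move; the robot and the scene stay as the last step left them, time stands still between calls to the robot, and variables do not carry over. Pictures are saved under pics/ and viewed, at most 10 in all, crops included, and the job is handed in when it is done.

```bash
mkdir -p pics; ls; python3 - <<'E'
from station import *
import cv2,numpy as np
s=get_state(); print(s); print(grip_point_offset)
for n in("scene","top"):
    cv2.imwrite(f"pics/{n}0.png",camera(n)); c=calibration(n); print(n,c)
    for t in["big","tray","crate","spare1","stock1","jar","spanner","beaker","spare_lid"]:
        print(t,[(np.round(d["location"]).tolist(),round(d["conf"],2)) for d in search_frame(n,t)])
E
```

```text
pics
{'time_s': 0.0, 'joint_positions': array([-1.37169586e+00,  3.09010557e-01,  1.63520900e+00,  1.56292721e-05,
        1.19969845e+00, -6.96739161e-02]), 'qd': array([-0.00130752,  0.0001196 , -0.00022603,  0.00100576,  0.0010976 ,
        0.00051216]), 'joint_efforts': array([-1.62955024e-03, -4.15255380e+01, -2.76666194e+01, -7.80816094e-05,
        1.01678309e-02, -1.41708631e-05]), 'tool_pos': array([ 165.78369191, -601.67328804,  199.03301444]), 'orientation': array([ 9.90983334e-01,  1.33980145e-01, -6.79238631e-05, -1.16071231e-03]), 'force': array([ 0.21583225, -0.24040335, -0.17188663]), 'ft_torque': array([ 0.0185279 , -0.02672791,  0.03343869]), 'gripper_force': 0.0, 'opening': 1.0021172854489726}
18.700000000000003
scene {'fx': 512.7395608658667, 'fy': 512.7395608658667, 'cx': 324.38391317962146, 'cy': 235.8872654972011, 'xyz': array([1396.83342946,  339.70573113,  698.71806735]), 'rotation': array([ 0.49260722,  0.74151616, -0.37795285, -0.25425096])}
big [([635.0, -14.0, 80.0], 0.89), ([788.0, 49.0, 40.0], 0.65), ([724.0, -152.0, 34.0], 0.59)]
tray [([432.0, -289.0,
[... 423 characters left out ...]
cy': 234.0811039674519, 'xyz': array([ 441.25066437,   29.65739627, 1274.37976194]), 'rotation': array([-0.69693732,  0.7130402 , -0.05552988,  0.05261644])}
big [([618.0, -22.0, 83.0], 0.9), ([709.0, -159.0, 42.0], 0.9), ([767.0, 49.0, 48.0], 0.64)]
tray [([513.0, 396.0, 12.0], 0.29)]
crate [([608.0, 126.0, 15.0], 0.65)]
spare1 [([482.0, 16.0, 63.0], 0.69), ([483.0, 195.0, 61.0], 0.61)]
stock1 [([608.0, 206.0, 66.0], 0.8), ([602.0, 96.0, 64.0], 0.75)]
jar [([482.0, 193.0, 62.0], 0.59), ([608.0, 130.0, 17.0], 0.17)]
spanner [([482.0, -108.0, 2.0], 0.92), ([602.0, 126.0, 17.0], 0.61)]
beaker [([720.0, -305.0, 30.0], 0.56)]
spare_lid [([512.0, 396.0, 13.0], 0.72), ([718.0, -305.0, 32.0], 0.5)]
```

View pics/scene0.png

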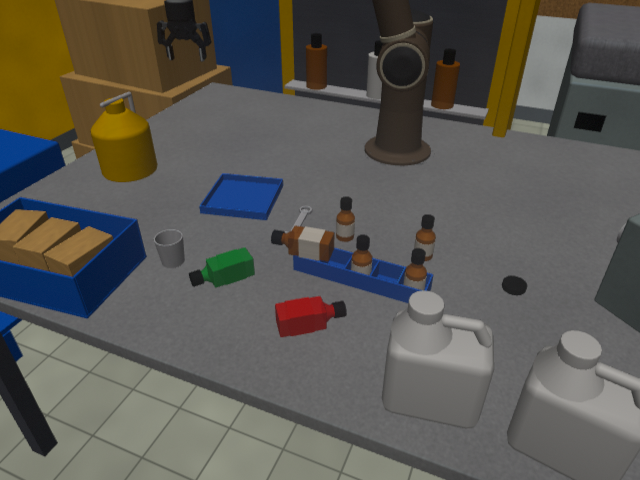

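View pics/top0.png

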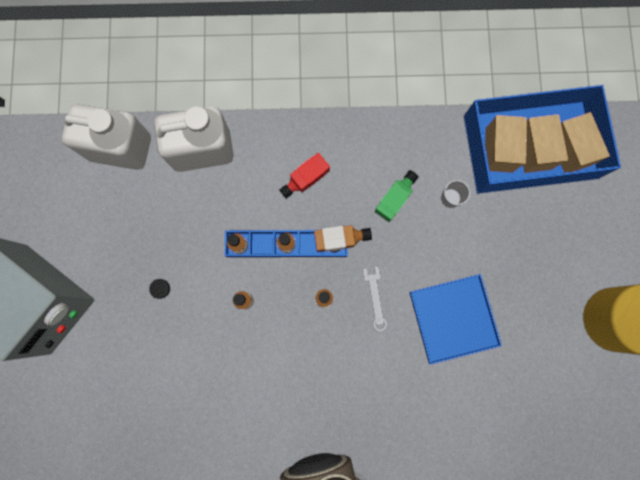

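The scene shows the amber bottle lying over cells 4 and 5 of the crate (top view about (340,237), cap to the right at 366). Stock bottles stand in cells 1 and 3 (236,242 and 286,242), and cell 2 (261,243) is empty. The spares are at (242,300) and (325,298), and the tray at (455,319). The red and green bottles are look-alikes. Next I'll measure more precisely.

```bash
cat > h.py <<'E'
import numpy as np,cv2
from station import *
from scipy.spatial.transform import Rotation as R
def w(n,px,z):
    c=calibration(n);px=np.atleast_2d(np.array(px,float))
    d=np.c_[(px[:,0]-c["cx"])/c["fx"],(px[:,1]-c["cy"])/c["fy"],np.ones(len(px))]
    d=R.from_quat(c["rotation"]).apply(d);p=np.array(c["xyz"])
    return p+d*((z-p[2])/d[:,2])[:,None]
def proj(n,P):
    c=calibration(n);q=R.from_quat(c["rotation"]).inv().apply(np.atleast_2d(P)-np.array(c["xyz"]))
    return q[:,:2]/q[:,2:]*[c["fx"],c["fy"]]+[c["cx"],c["cy"]]
def to_tool(P):  # world point -> shift in tool axes from current TCP
    s=get_state();return R.from_quat(s["orientation"]).inv().apply(np.array(P)-s["tool_pos"])
E
cat > m.py <<'E'
from h import *
im=cv2.imread("pics/top0.png");hsv=cv2.cvtColor(im,cv2.COLOR_BGR2HSV)
def blobs(mask,box,amin=15):
    x0,y0,x1,y1=box;m=np.zeros_like(mask);m[y0:y1,x0:x1]=mask[y0:y1,x0:x1]
    return [c for c in cv2.findContours(m,cv2.RETR_EXTERNAL,cv2.CHAIN_APPROX_NONE)[0] if cv2.contourArea(c)>=amin]
blue=cv2.inRange(hsv,(100,120,40),(130,255,255)); dark=cv2.inRange(hsv,(0,0,0),(180,255,45)); am=cv2.inRange(hsv,(5,120,60),(20,255,255))
for nm,box,z in(("tray",(400,265,510,370),22),("crate",(215,220,355,265),40)):
    c=np.vstack(blobs(blue,box)); r=cv2.minAreaRect(c); b=cv2.boxPoints(r); W=w("top",b,z)
    print(nm,np.round(b,1).tolist(),np.round(W[:,:2],1).tolist(),"mean",W.mean(0).round(1),"sides",np.linalg.norm(np.diff(W,axis=0),axis=1).round(1))
for nm,box,z in(("caps",(215,225,300,260),102),("sp",(225,285,345,315),102),("bigcap",(355,222,380,250),63)):
    for c in blobs(dark,box,8):
        (x,y),(a,bb),_=cv2.minAreaRect(c);print(nm,round(x,1),round(y,1),round(a,1),round(bb,1),w("top",(x,y),z).round(1))
for c in blobs(am,(305,215,380,260),5): print("amber",cv2.boundingRect(c),cv2.minAreaRect(c))
cv2.imwrite("pics/c1.png",cv2.resize(im[215:325,215:390],None,fx=4.5,fy=4.5,interpolation=cv2.INTER_CUBIC))
sc=cv2.imread("pics/scene0.png");cv2.imwrite("pics/c2.png",cv2.resize(sc[190:310,255:445],None,fx=4.2,fy=4.2,interpolation=cv2.INTER_CUBIC))
E
python3 m.py
```

```text
tray [[409.3999938964844, 291.79998779296875], [481.70001220703125, 272.5], [501.20001220703125, 345.3999938964844], [428.8999938964844, 364.70001220703125]] [[495.3, -185.5], [535.9, -355.1], [369.4, -387.8], [330.6, -221.4]] mean [ 432.8 -287.5   22. ] sides [174.4 169.6 170.9]
crate [[225.0, 230.0], [347.0, 230.0], [347.0, 256.0], [225.0, 256.0]] [[646.0, 236.2], [639.6, -45.2], [579.3, -43.3], [585.7, 236.0]] mean [612.7  95.9  40. ] sides [281.5  60.4 279.5]
bigcap 366.2 234.0 10.3 7.5 [[625.7 -87.1  63. ]]
amber (315, 231, 9, 20) ((319.260009765625, 240.3199920654297), (19.374725341796875, 6.363961219787598), 81.8698959350586)
amber (344, 226, 19, 21) ((353.70001220703125, 235.40000915527344), (20.223257064819336, 17.39482879638672), 81.8698959350586)
```

View pics/c1.png

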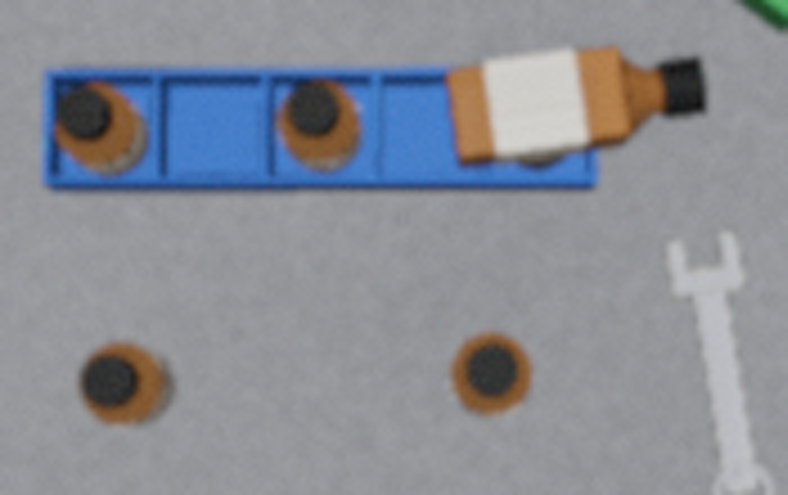

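View pics/c2.png

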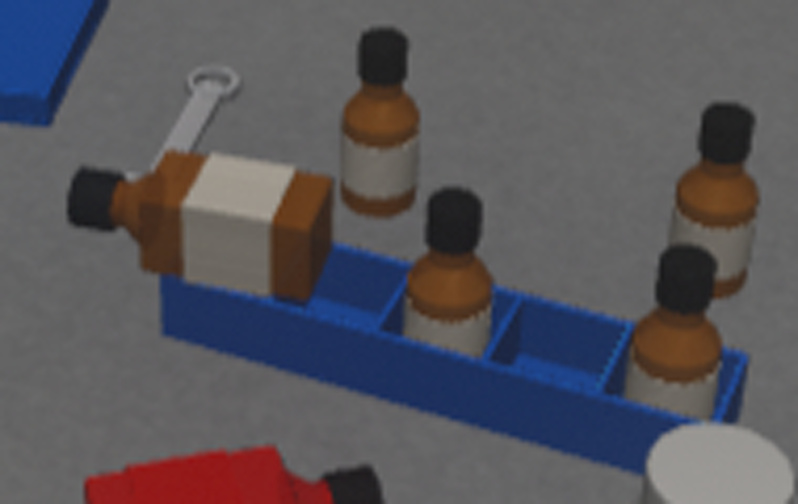

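Cells 2 and 4 look empty, and the jar's edge shows under the bottle in cell 5 (crop (540,158)). The foot end of the big bottle is at crop (447..461, 72..163) and its cap at (684,86). I'll convert these points to world coordinates and cross-check them with the scene camera.

```bash
cat > m2.py <<'E'
from h import *
im=cv2.imread("pics/top0.png");sc=cv2.imread("pics/scene0.png")
hsv=cv2.cvtColor(im,cv2.COLOR_BGR2HSV)
T=lambda p:215+(np.array(p,float)+.5)/4.5-.5
S=lambda p:np.array([255,190])+(np.array(p,float)+.5)/4.2-.5
c=w("top",T([(45,70),(45,187),(597,187)]),40);print("crate corners",c.round(1).tolist())
for nm,p in dict(A=(110,381),B=(492,371),s1=(83,111),s3=(312,108)).items(): print(nm,w("top",T(p),102).round(1))
for nm,p in dict(A=(727,111),B=(384,38),s1=(687,255),s3=(455,197)).items(): print("scene",nm,w("scene",S(p),102).round(1))
print("big top face",w("top",T([(447,72),(461,163),(617,47),(632,140)]),86).round(1).tolist(), "cap",w("top",T((684,86)),63).round(1))
print("scene big face foot corners",w("scene",S([(332,180),(272,172+0)]),86).round(1).tolist(),"crate corners scene",w("scene",S([(745,355),(163,278)]),40).round(1).tolist())
# blob centroids of caps
g=im.max(2)
for n,b in dict(A=(228,290,250,312),B=(314,286,334,308),s1=(225,230,245,255),s3=(275,230,297,255),cap=(358,222,375,246)).items():
    m=(g[b[1]:b[3],b[0]:b[2]]<75).astype(np.uint8)
    k,l,st,ce=cv2.connectedComponentsWithStats(m); i=1+st[1:,4].argmax()
    x,y=ce[i]+b[:2]; print(n,st[i].tolist(),round(x,1),round(y,1),w("top",(x,y),63 if n=="cap" else 102).round(1))
E
python3 m2.py
```

```text
crate corners [[645.7, 237.1, 40.0], [585.3, 236.9, 40.0], [578.9, -44.0, 40.0]]
A [[484.2 195.2 102. ]]
B [[484.7  12.7 102. ]]
s1 [[614.8 208.2 102. ]]
s3 [[613.7  97.  102. ]]
scene A [[481.4 196.2 102. ]]
scene B [[483.7  13.3 102. ]]
scene s1 [[605.7 207.2 102. ]]
scene s3 [[604.4  94.8 102. ]]
big top face [[632.5, 31.0, 86.0], [587.2, 25.2, 86.0], [643.2, -53.3, 86.0], [596.6, -59.2, 86.0]] cap [[626.4 -88.   63. ]]
scene big face foot corners [[593.3, 28.0, 86.0], [598.6, -1.8, 86.0]] crate corners scene [[589.3, 238.3, 40.0], [643.7, -41.4, 40.0]]
A [6, 4, 12, 11, 99] 239.1 299.4 [[483.9 195.1 102. ]]
B [5, 6, 11, 11, 91] 323.7 297.0 [[485.   13.1 102. ]]
s1 [3, 3, 12, 13, 111] 233.3 239.6 [[614.  207.8 102. ]]
s3 [4, 3, 11, 12, 102] 284.2 238.7 [[613.5  96.4 102. ]]
cap [4, 6, 10, 13, 97] 366.4 233.9 [[625.9 -87.5  63. ]]
```

```bash
cat >> h.py <<'E'
def frame(y,z):
    y=np.array(y,float);z=np.array(z,float);z/=np.linalg.norm(z);y-=z*(y@z);y/=np.linalg.norm(y)
    return R.from_matrix(np.c_[np.cross(y,z),y,z])
def cmd(P,Rt):   # shift and turn (tool axes) taking current pose to TCP P, rotation Rt
    s=get_state();R0=R.from_quat(s["orientation"])
    print("SHIFT",R0.inv().apply(np.array(P)-s["tool_pos"]).round(1).tolist(),"TURN",(R0.inv()*Rt).as_rotvec().round(3).tolist())
def rel(P,Rt,P0,R0): # same, from a given pose
    print("SHIFT",R0.inv().apply(np.array(P)-P0).round(1).tolist(),"TURN",(R0.inv()*Rt).as_rotvec().round(3).tolist())
def show():
    s=get_state();r=R.from_quat(s["orientation"]).as_matrix()
    print("t",round(s["time_s"],2),"tcp",s["tool_pos"].round(1),"x",r[:,0].round(3),"y",r[:,1].round(3),"z",r[:,2].round(3),"F",s["force"].round(1),"op",round(s["opening"]*85.4,1),"gf",round(s["gripper_force"],1),"q",s["joint_positions"].round(3).tolist())
f=np.array([-.118,.993,0]); ya=np.array([.993,.118,0])  # big: direction to foot, closing axis
G=np.array([616.5,-25.5,70]); zg=f*.5+np.array([0,0,-.866]); RG=frame(ya,zg)
E
python3 - <<'E'
from h import *
P=G+zg*22
cmd(P-zg*120,RG); print(P)
E
```

```text
SHIFT [580.3, -388.3, 45.4] TURN [0.371, 0.432, -1.385]
[615.202 -14.577  50.948]
```

```bash
python3 -m jog '[[85,580,-388,45,0.371,0.432,-1.385],[85,580,-388,45,0.371,0.432,-1.385],[85,580,-388,45,0.371,0.432,-1.385],[85,580,-388,45,0.371,0.432,-1.385],[85,580,-388,45,0.371,0.432,-1.385],[85,580,-388,45,0.371,0.432,-1.385]]'; python3 -c "
from h import *
show()
P=G+zg*22
cmd(P-zg*120,RG)"
```

```text
time_s: 1.75
tool_pos: [411.7, -318.3, 176.4]
orientation: [0.771, 0.604, 0.135, -0.152]
force: [0.0, -1.3, 0.6]
opening: 0.998
gripper_force: 0.0
t 1.75 tcp [ 411.7 -318.3  176.4] x [0.233 0.89  0.392] y [ 0.972 -0.224 -0.07 ] z [ 0.026  0.397 -0.917] F [ 0.  -1.3  0.6] op 85.2 gf 0.0 q [-0.919, 0.331, 1.717, 0.267, 1.416, -0.763]
SHIFT [258.0, 151.5, 122.1] TURN [0.092, 0.107, -0.339]
```

```bash
python3 -m jog '[[85,258,152,122,0.092,0.107,-0.339],[85,258,152,122,0.092,0.107,-0.339],[85,258,152,122,0.092,0.107,-0.339],[85,258,152,122,0.092,0.107,-0.339],[85,258,152,122,0.092,0.107,-0.339],[85,258,152,122,0.092,0.107,-0.339],[85,258,152,122,0.092,0.107,-0.339],[85,258,152,122,0.092,0.107,-0.339]]' >/dev/null; python3 -c "
from h import *
show()
P=G+zg*22
cmd(P-zg*30,RG);cmd(P,RG)
cv2.imwrite('pics/s1.png',camera('scene')[150:320,200:440])"
```

```text
t 2.75 tcp [622.1 -77.8 154. ] x [-0.095  0.861  0.499] y [ 0.994  0.111 -0.003] z [-0.058  0.496 -0.866] F [ 0.1 -0.5  0.3] op 85.2 gf 0.0 q [-0.435, 0.519, 1.535, 0.446, 1.399, -0.694]
SHIFT [3.6, 0.5, 91.0] TURN [0.001, 0.001, -0.007]
SHIFT [3.7, 0.5, 121.0] TURN [0.001, 0.001, -0.007]
```

```bash
python3 -m jog '[[85,1,0,40,0,0,-0.007],[85,3,0,75,0,0,-0.007],[85,4,0,100,0,0,-0.007],[85,4,0,112,0,0,-0.007],[85,4,0,121,0,0,-0.007],[85,4,0,121,0,0,-0.007]]' >/dev/null; python3 -c "
from h import *
show()
a=camera('scene')[190:310,220:410];b=camera('top')[200:290,280:400]
cv2.imwrite('pics/g1.png',np.hstack([cv2.resize(a,(400,253)),cv2.resize(b,(337,253))]))"
```

```text
t 3.55 tcp [615.4 -13.4  51.3] x [-0.103  0.86   0.5  ] y [0.993 0.118 0.001] z [-0.058  0.496 -0.866] F [ 0.3 -0.1 -0.4] op 85.0 gf 0.0 q [-0.351, 0.603, 1.644, 0.5, 1.195, -0.728]
```

View pics/g1.png

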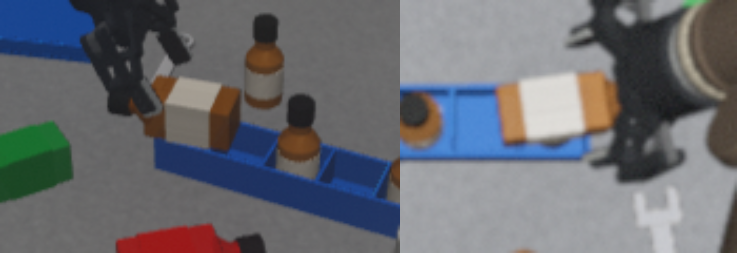

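```bash
python3 -c "
from h import *
s=get_state();r=R.from_quat(s['orientation']).as_matrix();p=s['tool_pos']
for sg in(1,-1):
  for b in(13,32):
    q=p+sg*45*r[:,1]-b*r[:,2]
    print(sg,b,q.round(),'scene crop',((proj('scene',q)-[220,190])*2.105).round(),'top crop',((proj('top',q)-[280,200])*2.81+[400,0]).round())
print(w('top',[342.3,214],60),w('top',[280+185/2.81,200+155/2.81],60))
"
```

```text
1 13 [662. -15.  63.] scene crop [[171. 137.]] top crop [[551.  54.]]
1 32 [663. -24.  80.] scene crop [[161. 121.]] top crop [[564.  48.]]
-1 13 [572. -25.  63.] scene crop [[198.  85.]] top crop [[568. 163.]]
-1 32 [573. -35.  80.] scene crop [[189.  70.]] top crop [[581. 159.]]
[[673.63954157 -34.45399416  60.        ]] [[579.04489146 -39.60162105  60.        ]]
```

```bash
python3 -c "
from h import *
s=get_state();r=R.from_quat(s['orientation']).as_matrix();p=s['tool_pos']
out=[]
for n,(x0,y0,x1,y1) in dict(scene=(250,180,330,270),top=(310,200,390,290)).items():
  im=cv2.resize(camera(n)[y0:y1,x0:x1],None,fx=4.9,fy=4.9,interpolation=cv2.INTER_CUBIC)
  for q,c in((p,(0,0,255)),(p-18.7*r[:,2],(0,255,0)),(p+45*r[:,1]-13*r[:,2],(255,0,255)),(p-45*r[:,1]-13*r[:,2],(255,255,0))):
    u=((proj(n,q)[0]-[x0,y0])*4.9).astype(int);cv2.circle(im,tuple(map(int,u)),4,c,1)
  out.append(im)
cv2.imwrite('pics/g2.png',np.hstack(out))"
```

```text
(no output)
```

View pics/g2.png

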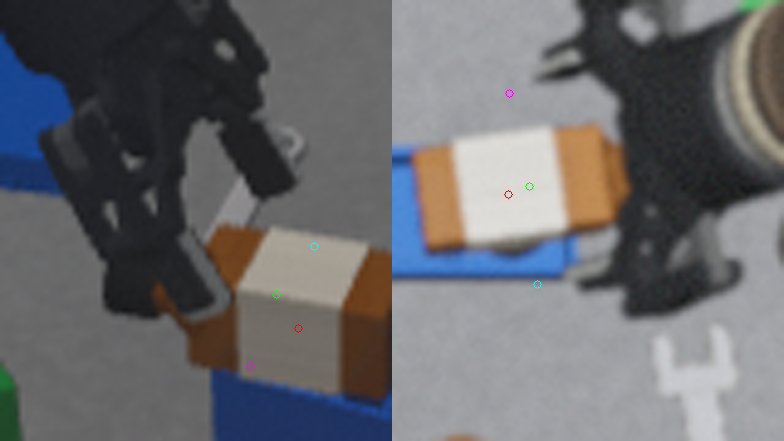

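```bash
python3 -c "
from h import *
from scipy.optimize import least_squares as L
s=get_state();r=R.from_quat(s['orientation']);p=s['tool_pos']
def tri(a,b): return L(lambda X:np.r_[proj('scene',X)[0]-a,proj('top',X)[0]-b],p)
S=lambda x,y:np.array([250+x/4.9-.4,180+y/4.9-.4]);T=lambda x,y:np.array([310+(x-392)/4.9-.4,200+y/4.9-.4])
for a,b in((S(225,305),T(540,76)),(S(285,192),T(575,280))):
  o=tri(a,b);print(o.x.round(1),o.fun.round(1),'tool frame',r.inv().apply(o.x-p).round(1))
"
```

```text
[664.2 -26.1  94.7] [-0.4 -0.  -0.4  0.2] tool frame [  5.5  46.3 -45.8]
[572.1 -40.2  89. ] [-0.1 -0.  -0.1  0. ] tool frame [  0.1 -46.8 -42.6]
```

```bash
python3 -c "
from h import *
p=np.array([166,-602,0]);y=np.array([.266,-.964,0])
im=cv2.imread('pics/scene0.png')[0:100,120:250];im=cv2.resize(im,None,fx=5,fy=5,interpolation=cv2.INTER_CUBIC)
for z,c in((200,(0,0,255)),(213,(0,255,0)),(245,(255,0,255))):
  for sg in(1,-1):
    u=((proj('scene',p+[0,0,z]+sg*45*y)[0]-[120,0])*5).astype(int);cv2.circle(im,tuple(map(int,u)),4,c,1)
cv2.imwrite('pics/g3.png',im)"
```

```text
(no output)
```

View pics/g3.png

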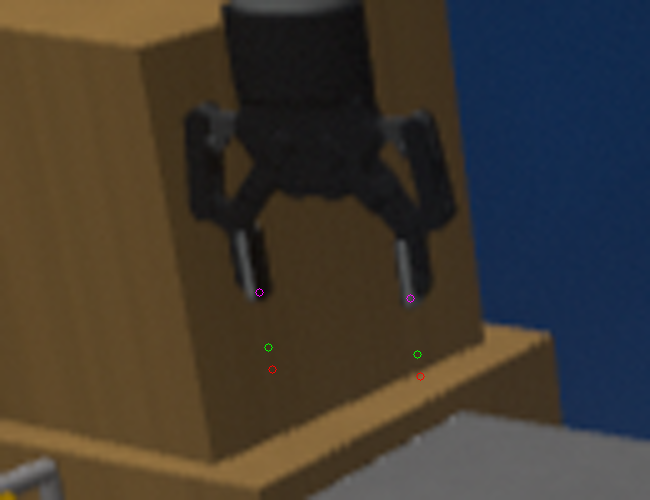

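The overlay shows the open fingertips really sit about 45 mm behind the reported TCP, not 13. Both cameras and the start pose agree. I'll use about 54 mm from the reported TCP to the grasp point at this opening, advance by the difference, and close.

```bash
sed -i '$a OFF=54' h.py; python3 -c "
from h import *
cmd(G+zg*OFF,RG)"; python3 -m jog '[[85,0,0,12,0,0,0],[85,0,0,22,0,0,0],[85,0,0,30,0,0,0],[85,0,0,31,0,0,0],[85,0,0,31,0,0,0]]' | grep force; python3 -c "
from h import *
show()
s=get_state();r=R.from_quat(s['orientation']).as_matrix();p=s['tool_pos']
out=[]
for n,(x0,y0,x1,y1) in dict(scene=(250,180,330,270),top=(310,200,390,290)).items():
  im=cv2.resize(camera(n)[y0:y1,x0:x1],None,fx=4.9,fy=4.9,interpolation=cv2.INTER_CUBIC)
  for q,c in((p-54*r[:,2],(0,255,0)),(p+45*r[:,1]-44*r[:,2],(255,0,255)),(p-45*r[:,1]-44*r[:,2],(255,255,0))):
    u=((proj(n,q)[0]-[x0,y0])*4.9).astype(int);cv2.circle(im,tuple(map(int,u)),4,c,1)
  out.append(im)
cv2.imwrite('pics/g4.png',np.hstack(out))"
```

```text
SHIFT [-1.3, -1.3, 32.6] TURN [0.003, 0.001, 0.002]
force: [-0.7, 0.8, 1.2]
gripper_force: 0.0
t 4.38 tcp [613.6   2.6  24.3] x [-0.104  0.86   0.5  ] y [0.993 0.119 0.001] z [-0.058  0.496 -0.866] F [-0.7  0.8  1.2] op 84.7 gf 0.0 q [-0.329, 0.634, 1.663, 0.518, 1.144, -0.738]
```

View pics/g4.png

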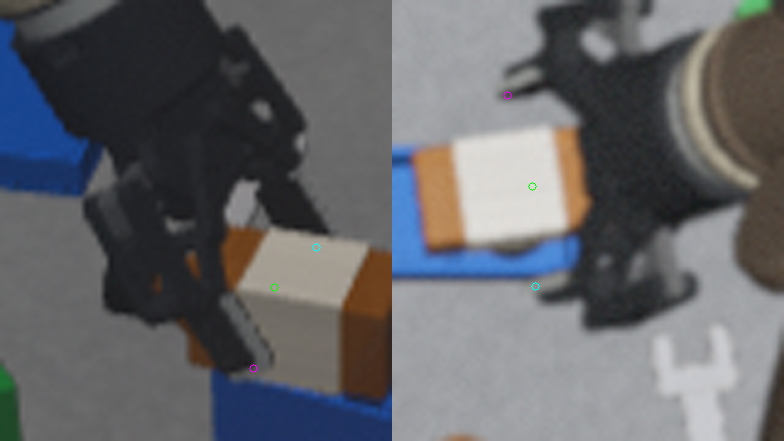

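Tips are now where the model puts them, straddling the label. I'll close and lift a little.

```bash
python3 -m jog '[[30,0,0,0,0,0,0],[30,0,0,0,0,0,0],[30,0,0,0,0,0,0],[30,0,0,0,0,0,0],[30,0,0,0,0,0,0],[30,0,0,0,0,0,0]]' 70; python3 -c "
from h import *
show()"
```

```text
time_s: 5.22
tool_pos: [614.0, 2.0, 24.8]
orientation: [0.641, 0.723, 0.172, -0.193]
force: [0.0, -3.1, 4.1]
opening: 0.53
gripper_force: 72.5
t 5.22 tcp [614.    2.   24.8] x [-0.104  0.86   0.499] y [0.993 0.118 0.002] z [-0.057  0.496 -0.866] F [ 0.  -3.1  4.1] op 45.2 gf 72.5 q [-0.329, 0.633, 1.662, 0.518, 1.144, -0.738]
```

```bash
python3 -m jog '[[30,6,0,-10,0,0,0],[30,22,0,-38,0,0,0],[30,40,0,-70,0,0,0],[30,55,0,-95,0,0,0],[30,60,0,-104,0,0,0],[30,60,0,-104,0,0,0]]'|tail -3; cat > kin.py <<'E'
from h import *
from scipy.optimize import least_squares as L
D=[([-1.3717,.3090,1.6352,0,1.1997,-.0697],[165.8,-601.7,199.0]),([-0.919,0.331,1.717,0.267,1.416,-0.763],[411.7,-318.3,176.4]),
([-0.435,0.519,1.535,0.446,1.399,-0.694],[622.1,-77.8,154.]),([-0.351,0.603,1.644,0.5,1.195,-0.728],[615.4,-13.4,51.3]),([-0.329,0.634,1.663,0.518,1.144,-0.738],[613.6,2.6,24.3])]
Y=lambda a:R.from_euler("y",a);Z=lambda a:R.from_euler("z",a)
def fk(q,k):
    a,h,l2,e,l3,lt,d,s4,s6,c=k
    A=Z(q[0]);B=A*Y(q[1]);C=B*Y(q[2]);W=C*Z(s4*q[3])*Y(q[4]);
    return A.apply([a,d,h])+B.apply([0,0,l2])+C.apply([e,0,l3])+W.apply([0,0,lt]),W*Z(s6*q[5]+c)
lo=[-60,100,200,-100,200,80,-150];x0=[0,400,450,0,450,200,44];hi=[60,600,700,100,700,400,150]
E
cat > fit.py <<'E'
from kin import *
show()
s=get_state();D.append((s["joint_positions"].tolist(),s["tool_pos"].tolist()))
T=R.from_quat(s["orientation"]).as_matrix()
for s4 in(1,-1):
    for s6 in(1,-1):
        f=fk(s["joint_positions"],x0+[s4,s6,0])[1].as_matrix();print(s4,s6,"z err",np.abs(f[:,2]-T[:,2]).max().round(3),"yaw",R.from_matrix(f.T@T).as_rotvec().round(3))
    r=L(lambda k:np.ravel([fk(q,list(k)+[s4,1,0])[0]-p for q,p in D])/10,x0,bounds=(lo,hi));print(s4,r.x.round(1),"rms",(np.sqrt((r.fun**2).mean())*10).round(2))
E
python3 fit.py
```

```text
force: [0.5, 1.0, -4.9]
opening: 0.529
gripper_force: 72.6
t 5.97 tcp [613.1   2.6 144.1] x [-0.104  0.86   0.499] y [0.993 0.119 0.001] z [-0.058  0.496 -0.866] F [ 0.5  1.  -4.9] op 45.2 gf 72.6 q [-0.329, 0.471, 1.63, 0.484, 1.316, -0.639]
1 1 z err 0.0 yaw [-0.     0.     1.571]
1 -1 z err 0.0 yaw [0.    0.    0.293]
1 [4.000e-01 3.147e+02 4.809e+02 3.590e+01 5.262e+02 3.485e+02 4.350e+01] rms 0.13
-1 1 z err 0.853 yaw [-1.058  0.156  1.683]
-1 -1 z err 0.853 yaw [-0.669  0.669  0.516]
-1 [ 32.1 159.1 426.4 100.  492.6  80.  150. ] rms 48.81
```

```bash
cat >> kin.py <<'E'
K=[.4,314.7,480.9,35.9,526.2,348.5,43.5,1,1,np.pi/2]
QL=np.array([[-3.06,3.06],[-.79,1.96],[.05,2.63],[-1.19,4.34],[.05,2.64],[-2.94,2.94]])
def ik(P,Rt,q0):
    def e(q):
        p,r=fk(q,K);return np.r_[(p-P)/300,(r.inv()*Rt).as_rotvec()]
    o=L(e,np.clip(q0,QL[:,0]+.01,QL[:,1]-.01),bounds=(QL[:,0],QL[:,1]));return o.x,np.abs(o.fun).max()
RC=frame([.993,.118,.001],[-.0575,.496,-.866]);PC=np.array([613.8,2,24.8])
FOOT=RC.inv().apply(np.array([609.9,28.1,63])-PC); FD=RC.inv().apply(f)
def place(psi,foot):  # upright bottle, world yaw psi after standing up
    Rf=Z(psi)*R.from_rotvec(np.array([.993,.118,0])*-np.pi/2)*RC
    return np.array(foot)-Rf.apply(FOOT),Rf
E
cat > t.py <<'E'
from kin import *
q=get_state()["joint_positions"]
for d in range(-90,91,15):
    P,Rf=place(np.radians(d),[432,-288,60]);x,e=ik(P,Rf,q)
    P2,_=place(np.radians(d),[432,-288,4]);x2,e2=ik(P2,Rf,x)
    print(d,P.round(),"z",Rf.as_matrix()[:,2].round(2),x.round(2),round(e,4),round(e2,4),"dq",np.abs(x-q).max().round(2))
E
python3 t.py
```

```text
-90 [ 394. -293.   86.] z [-0.86 -0.1  -0.5 ] [-0.41  0.85  1.43 -0.47  1.81  1.16] 0.0 0.0 dq 1.8
-75 [ 397. -303.   86.] z [-0.8  -0.32 -0.5 ] [-0.34  0.8   1.53 -0.61  1.7   1.07] 0.0 0.0 dq 1.71
-60 [ 402. -312.   86.] z [-0.69 -0.52 -0.5 ] [-0.27  0.74  1.66 -0.75  1.57  1.  ] 0.0 0.0 dq 1.64
-45 [ 409. -319.   86.] z [-0.53 -0.68 -0.5 ] [-0.21  0.67  1.8  -0.9   1.42  0.97] 0.0 0.0 dq 1.6
-30 [ 418. -323.   86.] z [-0.34 -0.8  -0.5 ] [-0.17  0.59  1.95 -1.08  1.27  0.96] 0.0 0.0 dq 1.6
-15 [ 427. -326.   86.] z [-0.12 -0.86 -0.5 ] [-0.15  0.5   2.06 -1.19  1.14  0.89] 0.0595 0.0903 dq 1.67
0 [ 437. -326.   86.] z [ 0.1  -0.86 -0.5 ] [-0.17  0.37  2.12 -1.19  1.    0.67] 0.1549 0.1946 dq 1.67
15 [ 447. -323.   86.] z [ 0.32 -0.8  -0.5 ] [-0.29  0.17  2.23 -1.19  0.71  0.33] 0.2917 0.3261 dq 1.67
30 [ 456. -318.   86.] z [ 0.52 -0.69 -0.5 ] [-0.59 -0.03  2.39 -1.19  0.19 -0.14] 0.3227 0.4007 dq 1.67
45 [ 463. -311.   86.] z [ 0.68 -0.53 -0.5 ] [-0.63 -0.04  2.42 -1.19  0.05 -0.35] 0.2994 0.3812 dq 1.67
60 [ 467. -302.   86.] z [ 0.8  -0.34 -0.5 ] [-0.7  -0.05  2.41  1.19  0.13 -2.94] 0.3151 0.3928 dq 2.3
75 [ 470. -293.   86.] z [ 0.86 -0.12 -0.5 ] [-0.77 -0.03  2.36  1.    0.33 -2.94] 0.3691 0.4415 dq 2.3
90 [ 470. -283.   86.] z [ 0.86  0.1  -0.5 ] [-0.8   0.01  2.27  0.84  0.53 -2.94] 0.4373 0.5032 dq 2.3
```

```bash
python3 - <<'E'
from kin import *
show()
P,Rf=place(np.radians(-60),[432,-288,100]);cmd(P,Rf);print(P)
s=get_state();R0=R.from_quat(s["orientation"]);rv=(R0.inv()*Rf).as_rotvec();q=s["joint_positions"]
for t in np.arange(0,1.01,.2):
    Ri=R0*R.from_rotvec(rv*t);Pi=s["tool_pos"]*(1-t)+P*t;q,e=ik(Pi,Ri,q);ft=Pi+Ri.apply(FOOT);print(t,q.round(2),round(e,4),"foot",ft.round(),"capend",(ft-128*Ri.apply(FD)).round())
E
```

```text
t 5.97 tcp [613.1   2.6 144.1] x [-0.104  0.86   0.499] y [0.993 0.119 0.001] z [-0.058  0.496 -0.866] F [ 0.5  1.  -4.9] op 45.2 gf 72.6 q [-0.329, 0.471, 1.63, 0.484, 1.316, -0.639]
SHIFT [-257.1, -247.1, -128.0] TURN [0.3, -1.413, 1.113]
[ 401.87705858 -311.50574064  126.37704603]
0.0 [-0.33  0.47  1.63  0.48  1.32 -0.64] 0.0 foot [609.  29. 182.] capend [624. -98. 182.]
0.2 [-0.3   0.39  1.68  0.2   1.26 -0.29] 0.0 foot [576. -24. 169.] capend [ 573. -147.  206.]
0.4 [-0.25  0.37  1.71 -0.09  1.28  0.06] 0.0 foot [543. -82. 153.] capend [ 529. -186.  225.]
0.6000000000000001 [-0.22  0.42  1.72 -0.36  1.35  0.39] 0.0 foot [ 509. -145.  134.] capend [ 491. -221.  236.]
0.8 [-0.22  0.52  1.7  -0.58  1.47  0.69] 0.0 foot [ 472. -214.  116.] capend [ 459. -253.  237.]
1.0 [-0.27  0.67  1.66 -0.75  1.61  0.96] 0.0 foot [ 432. -288.  100.] capend [ 432. -288.  228.]
```

```bash
python3 -m jog '[[30,-8,-7,-4,0.009,-0.042,0.033],[30,-21,-20,-10,0.024,-0.113,0.089],[30,-36,-35,-18,0.042,-0.198,0.156],[30,-54,-52,-27,0.063,-0.297,0.234],[30,-72,-69,-36,0.084,-0.396,0.312],[30,-90,-86,-45,0.105,-0.495,0.390],[30,-108,-104,-54,0.126,-0.593,0.467],[30,-129,-124,-64,0.15,-0.707,0.557]]'|tail -2; python3 -c "
from kin import *
show()
P,Rf=place(np.radians(-60),[432,-288,100]);cmd(P,Rf)"
```

```text
opening: 0.525
gripper_force: 72.4
t 6.97 tcp [ 505.4 -154.6  133.3] x [ 0.33   0.909 -0.255] y [ 0.895 -0.387 -0.222] z [-0.3   -0.155 -0.941] F [-0.   0.4 -4.5] op 44.9 gf 72.4 q [-0.234, 0.388, 1.717, -0.231, 1.31, 0.235]
SHIFT [-175.0, -30.4, 62.1] TURN [0.145, -0.704, 0.555]
```

```bash
python3 -m jog '[[30,-17,-3,6,0.014,-0.07,0.055],[30,-42,-7,15,0.035,-0.169,0.133],[30,-66,-12,24,0.055,-0.268,0.211],[30,-94,-16,34,0.078,-0.380,0.300],[30,-122,-21,43,0.101,-0.493,0.388],[30,-149,-26,53,0.123,-0.598,0.472],[30,-166,-29,59,0.138,-0.669,0.527],[30,-175,-30,62,0.145,-0.704,0.555]]'|tail -2; python3 -c "
from kin import *
show()
P,Rf=place(np.radians(-60),[432,-288,30]);cmd(P,Rf)
a=camera('scene')[130:290,160:380];b=camera('top')[200:380,340:540]
n='scene'
c=np.hstack([cv2.resize(a,None,fx=2,fy=2),cv2.resize(b,(356,320))]);cv2.imwrite('pics/p1.png',c)"
```

```text
opening: 0.534
gripper_force: 72.6
t 7.97 tcp [ 403.  -311.5  124.4] x [ 0.4    0.303 -0.865] y [ 0.601 -0.799 -0.002] z [-0.692 -0.519 -0.502] F [ 0.4  0.6 -4.9] op 45.6 gf 72.6 q [-0.267, 0.676, 1.66, -0.752, 1.606, 0.962]
SHIFT [58.4, -0.5, 34.9] TURN [-0.0, -0.003, 0.003]
```

View pics/p1.png

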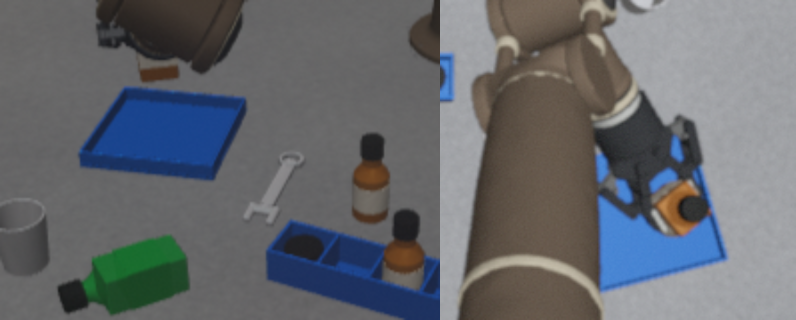

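Bottle hangs upright over the tray. With it gone, the jar shows in cell 5 and cell 4 is clearly empty. Lowering now.

```bash
python3 -c "
from h import *
print(w('scene',[240,170],98))"; python3 -m jog '[[30,6,0,4,0,0,0],[30,20,0,12,0,0,0],[30,38,0,22,0,0,0],[30,52,0,30,0,0,0],[30,62,0,36,0,-0.003,0.003],[30,66,0,38,0,-0.003,0.003],[30,66,0,38,0,-0.003,0.003]]'|tail -3; python3 -c "
from kin import *
show()
P,Rf=place(np.radians(-60),[432,-288,4]);cmd(P,Rf);print(P)"
```

```text
[[ 454.81658703 -273.15465688   98.        ]]
force: [-0.6, -0.5, -3.9]
opening: 0.528
gripper_force: 72.6
t 8.95 tcp [ 405.  -312.3   51.3] x [ 0.402  0.297 -0.866] y [ 0.601 -0.799  0.004] z [-0.691 -0.522 -0.5  ] F [-0.6 -0.5 -3.9] op 45.1 gf 72.6 q [-0.265, 0.798, 1.641, -0.756, 1.532, 1.039]
SHIFT [17.1, -2.6, 12.2] TURN [0.003, -0.0, -0.003]
[ 401.87705858 -311.50574064   30.37704603]
```

```bash
python3 -m jog '[[30,5,0,3,0,0,0],[30,10,0,6,0,0,0],[30,13.5,0,7.8,0,0,0],[30,15,0,8.7,0,0,0],[30,15,0,8.7,0,0,0]]'|grep -E "pos|^force"; python3 -m jog '[[30,0.9,0,0.5,0,0,0],[30,1.7,0,1,0,0,0],[30,1.7,0,1,0,0,0]]'|grep -E "pos|^force"; python3 -m jog '[[30,0.9,0,0.5,0,0,0],[30,0.9,0,0.5,0,0,0]]'|grep -E "pos|^force"
```

```text
tool_pos: [405.0, -312.3, 34.0]
force: [0.3, 1.5, -4.3]
tool_pos: [405.2, -312.4, 32.8]
force: [-0.5, 0.5, -2.4]
tool_pos: [405.3, -312.4, 32.8]
force: [0.5, 3.4, 6.4]
```

```bash
python3 -m jog '[[50,0,0,0,0,0,0],[60,0,0,0,0,0,0],[75,0,0,0,0,0,0],[85,0,0,0,0,0,0],[85,0,0,0,0,0,0]]'|grep -E "pos|force|open"; python3 -c "
from h import *
show()
b=camera('top')[200:380,340:540]
cv2.imwrite('pics/p2.png',cv2.resize(b,None,fx=3,fy=3))"
```

```text
tool_pos: [405.0, -312.4, 31.0]
force: [0.7, -0.5, -0.0]
opening: 0.997
gripper_force: 0.0
t 10.82 tcp [ 405.  -312.4   31. ] x [ 0.402  0.297 -0.866] y [ 0.601 -0.799  0.005] z [-0.691 -0.522 -0.5  ] F [ 0.7 -0.5 -0. ] op 85.2 gf 0.0 q [-0.265, 0.832, 1.633, -0.757, 1.512, 1.057]
```

```bash
python3 -m jog '[[85,0,0,-10,0,0,0],[85,0,0,-30,0,0,0],[85,0,0,-60,0,0,0],[85,0,0,-100,0,0,0],[85,0,0,-150,0,0,0],[85,0,0,-150,0,0,0]]'|grep -E "^force"; python3 - <<'E'
from kin import *
show()
RD=frame([1,-.02,0],[0,0,-1]);B=[484.5,13,120]
cmd(B,RD)
q=get_state()["joint_positions"]
for nm,P in dict(B=[484.5,13,43],c4=[613,41,47],A=[483.5,195.5,43],c2=[615,153,47]).items(): q,e=ik(P,RD,q);print(nm,q.round(2),round(e,4))
a=camera('scene')[130:290,160:380];cv2.imwrite('pics/p3.png',cv2.resize(a,None,fx=2,fy=2))
E
```

```text
force: [-0.4, -0.7, 0.1]
t 11.62 tcp [ 514.2 -232.   109.2] x [ 0.409  0.298 -0.863] y [ 0.604 -0.797  0.011] z [-0.684 -0.526 -0.506] F [-0.4 -0.7  0.1] op 85.1 gf 0.0 q [-0.123, 0.839, 1.39, -0.663, 1.748, 0.984]
SHIFT [51.5, -213.0, -114.0] TURN [-0.459, 0.971, -0.823]
B [-0.06  0.26  2.07 -0.    0.81 -0.04] 0.0
c4 [-0.    0.47  1.76  0.    0.92  0.02] 0.0
A [0.3  0.32 1.98 0.   0.84 0.32] 0.0
c2 [0.18 0.5  1.71 0.   0.93 0.2 ] 0.0
```

View pics/p3.png

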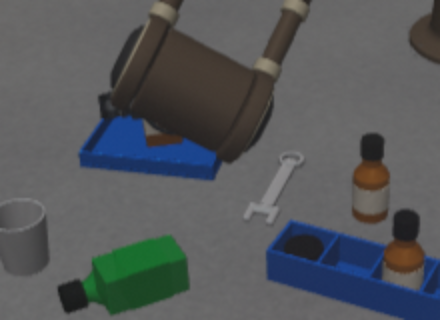

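```bash
python3 -m jog '[[85,26,-106,-77,-0.23,0.485,-0.41],[85,51,-213,-114,-0.459,0.971,-0.823],[85,51,-213,-114,-0.459,0.971,-0.823],[85,51,-213,-114,-0.459,0.971,-0.823],[85,51,-213,-114,-0.459,0.971,-0.823],[85,51,-213,-114,-0.459,0.971,-0.823],[85,51,-213,-114,-0.459,0.971,-0.823],[85,51,-213,-114,-0.459,0.971,-0.823]]'|grep -E "^force"; python3 - <<'E'
from kin import *
show()
RD=frame([1,-.02,0],[0,0,-1]);cmd([484.5,13,120],RD)
for n in("top","scene"):
    camera(n)
    for t in("big","spare1"): print(n,t,[(np.round(d["location"]).tolist(),round(d["conf"],2)) for d in search_frame(n,t)])
E
```

```text
force: [-0.3, 0.5, -0.1]
t 12.68 tcp [477.3   9.7 117.7] x [0.025 1.    0.002] y [ 1.    -0.025 -0.01 ] z [-0.01   0.002 -1.   ] F [-0.3  0.5 -0.1] op 85.0 gf 0.0 q [-0.072, 0.133, 2.034, 0.002, 0.984, -0.048]
SHIFT [3.5, 7.1, -2.4] TURN [-0.01, -0.002, -0.005]
top big [([437.0, -278.0, 89.0], 0.85), ([770.0, 49.0, 47.0], 0.66), ([714.0, -159.0, 43.0], 0.62)]
top spare1 [([480.0, 194.0, 63.0], 0.56)]
scene big [([452.0, -276.0, 76.0], 0.91), ([726.0, -154.0, 37.0], 0.91), ([786.0, 51.0, 36.0], 0.86)]
scene spare1 [([494.0, 199.0, 57.0], 0.7), ([496.0, 20.0, 53.0], 0.67), ([640.0, 93.0, 28.0], 0.45)]
```

```bash
python3 -m jog '[[85,3.5,7,0,-0.01,-0.002,-0.005],[85,3.5,7,25,-0.01,-0.002,-0.005],[85,3.5,7,50,-0.01,-0.002,-0.005],[85,3.5,7,65,-0.01,-0.002,-0.005],[85,3.5,7,75,-0.01,-0.002,-0.005],[85,3.5,7,75,-0.01,-0.002,-0.005]]'|grep -E "^force|pos"; python3 -m jog '[[10,0,0,0,0,0,0],[10,0,0,0,0,0,0],[10,0,0,0,0,0,0],[10,0,0,0,0,0,0],[10,0,0,0,0,0,0],[10,0,0,0,0,0,0],[10,0,0,0,0,0,0],[10,0,0,0,0,0,0]]' 40; python3 -c "
from h import *
show()"
```

```text
tool_pos: [485.9, 14.5, 42.4]
force: [0.0, -0.5, -0.2]
time_s: 14.72
tool_pos: [486.4, 14.3, 43.5]
orientation: [0.714, 0.701, -0.0, 0.001]
force: [-1.2, 0.4, 5.8]
opening: 0.289
gripper_force: 39.1
t 14.72 tcp [486.4  14.3  43.5] x [ 0.019  1.    -0.001] y [ 1.    -0.019  0.001] z [ 0.001 -0.001 -1.   ] F [-1.2  0.4  5.8] op 24.7 gf 39.1 q [-0.059, 0.265, 2.061, -0.002, 0.814, -0.039]
```

```bash
python3 -m jog '[[10,0,0,-4,0,0,0],[10,0,0,-15,0,0,0],[10,0,0,-35,0,0,0],[10,0,0,-60,0,0,0],[10,0,0,-78,0,0,0],[10,0,0,-85,0,0,0],[10,0,0,-85,0,0,0]]'|grep -E "force|pos|open"; cat > cr.py <<'E'
from h import *
from scipy.optimize import minimize
M={}
for n,(x0,y0,x1,y1) in dict(top=(215,222,355,264),scene=(280,235,440,310)).items():
    im=camera(n);h=cv2.cvtColor(im,cv2.COLOR_BGR2HSV);m=cv2.inRange(h,(100,120,30),(130,255,255))
    z=np.zeros_like(m);z[y0:y1,x0:x1]=m[y0:y1,x0:x1];M[n]=cv2.morphologyEx(z,cv2.MORPH_OPEN,np.ones((2,2)))
def hull(n,v,k=8):
    c,s=np.cos(v[2]),np.sin(v[2]);P=[[v[0]+c*a-s*b,v[1]+s*a+c*b,z] for a in(-30,30) for b in(-142,142) for z in(0,40)]
    return cv2.convexHull(((proj(n,P))*k).astype(np.float32)).astype(np.int32)
def cost(v,n):
    k=8;o=np.zeros((480,640),np.uint8);ys,xs=np.nonzero(M[n]);b=cv2.convexHull(np.c_[xs,ys].astype(np.int32))
    A=np.zeros((480*4,640*4),np.uint8);B=A.copy();cv2.fillPoly(A,[hull(n,v,4)],1)
    # blue mask hull at x4 (pixel squares)
    pts=np.r_[np.c_[xs,ys],np.c_[xs+1,ys],np.c_[xs,ys+1],np.c_[xs+1,ys+1]]*4-2
    cv2.fillPoly(B,[cv2.convexHull(pts.astype(np.int32))],1)
    return float((A^B).sum())/16
for n in("top","scene"):
    best=min((minimize(cost,[616+dx,98,-.02],args=(n,),method="Nelder-Mead",options=dict(initial_simplex=[[616+dx,98,-.02],[620,98,-.02],[616,103,-.02],[616,98,.01]])) for dx in(-3,3)),key=lambda r:r.fun)
    print(n,best.x.round(3),best.fun)
show()
E
python3 cr.py
```

```text
tool_pos: [486.5, 14.4, 128.4]
force: [0.8, 0.4, -1.6]
opening: 0.29
gripper_force: 39.3
top [ 6.11459e+02  9.34910e+01 -2.20000e-02] 143.9375
scene [ 6.15504e+02  9.95660e+01 -1.60000e-02] 233.0
t 15.7 tcp [485.5  14.5 127.3] x [ 0.019  1.    -0.001] y [ 1.    -0.019 -0.001] z [-0.001 -0.001 -1.   ] F [ 0.7 -0.2 -1.6] op 24.8 gf 39.3 q [-0.059, 0.129, 2.017, -0.001, 0.997, -0.04]
```

```bash
python3 - <<'E'
from h import *
c4=[cv2.imread("pics/top0.png"),camera("top"),camera("scene")]
import numpy as np
def prof(im,n,pts):
    uv=proj(n,pts).astype(np.float32);return cv2.remap(im.max(2),uv[:,:1],uv[:,1:],cv2.INTER_LINEAR).ravel()
ys=np.arange(-60,90,3)
for nm,im,n in(("top",c4[1],"top"),("scene",c4[2],"scene")):
    for x in(600,625): print(nm,"x",x,[f"{y}:{v}" for y,v in zip(ys,prof(im,n,[[x,y,40] for y in ys]))])
xs=np.arange(570,662,3)
for nm,im,n in(("top",c4[1],"top"),("scene",c4[2],"scene")):
    for y in(41,153): print(nm,"y",y,[f"{x}:{v}" for x,v in zip(xs,prof(im,n,[[x,y,40] for x in xs]))])
E
```

```text
top x 600 ['-60:159', '-57:156', '-54:156', '-51:156', '-48:162', '-45:176', '-42:183', '-39:177', '-36:199', '-33:176', '-30:108', '-27:61', '-24:54', '-21:54', '-18:55', '-15:56', '-12:57', '-9:57', '-6:55', '-3:52', '0:73', '3:144', '6:195', '9:197', '12:192', '15:188', '18:202', '21:207', '24:207', '27:207', '30:207', '33:206', '36:205', '39:208', '42:207', '45:206', '48:208', '51:206', '54:207', '57:207', '60:207', '63:199', '66:184', '69:198', '72:205', '75:196', '78:152', '81:109', '84:113', '87:127']
top x 625 ['-60:158', '-57:157', '-54:157', '-51:158', '-48:157', '-45:171', '-42:183', '-39:189', '-36:207', '-33:201', '-30:170', '-27:111', '-24:72', '-21:59', '-18:56', '-15:53', '-12:55', '-9:60', '-6:68', '-3:105', '0:161', '3:198', '6:205', '9:196', '12:193', '15:191', '18:204', '21:208', '24:207', '27:208', '30:206', '33:208', '36:205', '39:207', '42:207', '45:207', '48:207', '51:207', '54:206', '57:207', '60:207', '63:197', '66:189', '69:204', '72:206', '75:206', '78:176', '81:144', '84:136', '87:108']
scene x 600 ['-60:93', '-57:91', '-54:101', '-51:103', '-48:101', '-4
[... 1579 characters left out ...]
4:163', '657:163', '660:163']
scene y 41 ['570:99', '573:101', '576:103', '579:102', '582:115', '585:121', '588:111', '591:95', '594:96', '597:96', '600:96', '603:97', '606:96', '609:95', '612:95', '615:95', '618:95', '621:96', '624:96', '627:112', '630:132', '633:142', '636:141', '639:140', '642:132', '645:105', '648:96', '651:96', '654:96', '657:96', '660:96']
scene y 153 ['570:104', '573:104', '576:103', '579:103', '582:99', '585:114', '588:133', '591:114', '594:97', '597:96', '600:96', '603:96', '606:96', '609:96', '612:97', '615:97', '618:96', '621:96', '624:95', '627:98', '630:115', '633:134', '636:141', '639:142', '642:147', '645:126', '648:97', '651:96', '654:97', '657:96', '660:96']
```

Both cameras put cell 4's centre at about (613.5, 41.3) and cell 2 at about (615.5, 153.5). I'll carry the first spare to cell 4.

```bash
python3 -m jog '[[10,3,13,0,0,0,0],[10,9,38,0,0,0,0],[10,16,68,0,0,0,0],[10,23,98,0,0,0,0],[10,28,118,0,0,0,0],[10,30,127,0,0,0,0],[10,30,127,0,0,0,0],[10,30,127,0,0,0,0]]'|grep -E "^force|pos"; python3 -c "
from h import *
show()
n='scene';im=camera(n);c=im[170:300,270:400]
g=camera('top')
cmd([614,42,60],frame([1,-.02,0],[0,0,-1]))"
```

```text
tool_pos: [612.8, 42.0, 127.6]
force: [-0.3, -0.5, -1.5]
t 16.8 tcp [612.8  42.  127.6] x [ 0.019  1.    -0.001] y [ 1.    -0.019 -0.001] z [-0.001 -0.001 -1.   ] F [-0.3 -0.5 -1.5] op 24.9 gf 39.4 q [-0.002, 0.363, 1.717, -0.002, 1.062, 0.018]
SHIFT [0.1, 1.1, 67.9] TURN [0.0, 0.001, 0.001]
```

```bash
python3 -m jog '[[10,0,1,8,0,0,0],[10,0,1,24,0,0,0],[10,0,1,42,0,0,0],[10,0,1,56,0,0,0],[10,0,1,66,0,0,0],[10,0,1,72,0,0,0],[10,0,1,73,0,0,0],[10,0,1,73,0,0,0]]'|grep -E "^force|pos"; python3 -m jog '[[10,0,0,2,0,0,0],[10,0,0,4,0,0,0],[10,0,0,4,0,0,0]]'|grep -E "^force|pos"
```

```text
tool_pos: [615.3, 42.0, 55.5]
force: [0.5, 0.3, -0.8]
tool_pos: [614.6, 42.0, 51.0]
force: [0.1, -0.7, -0.8]
```

```bash
python3 -m jog '[[10,0,0,1,0,0,0],[10,0,0,2,0,0,0],[10,0,0,2,0,0,0]]'|grep -E "^force|pos"; python3 -m jog '[[10,0,0,0.7,0,0,0],[10,0,0,1.4,0,0,0],[10,0,0,1.4,0,0,0]]'|grep -E "^force|pos"
```

```text
tool_pos: [614.7, 42.0, 48.9]
force: [0.4, 1.6, -0.6]
tool_pos: [614.8, 42.0, 47.7]
force: [0.3, 0.1, -1.8]
```

```bash
python3 -m jog '[[10,0,0,0.8,0,0,0],[10,0,0,0.8,0,0,0]]'|grep -E "^force|pos"; python3 -m jog '[[10,0,0,0.8,0,0,0],[10,0,0,0.8,0,0,0]]'|grep -E "^force|pos"
```

```text
tool_pos: [614.9, 42.0, 47.6]
force: [-1.8, -0.2, 4.5]
tool_pos: [615.1, 42.0, 47.5]
force: [-2.6, -0.6, 7.1]
```

```bash
python3 -m jog '[[28,0,0,-0.5,0,0,0],[34,0,0,-0.5,0,0,0],[45,0,0,-0.5,0,0,0],[45,0,0,-0.5,0,0,0]]'|grep -E "force|pos|open"; python3 -m jog '[[45,0,0,-10,0,0,0],[45,0,0,-30,0,0,0],[45,0,0,-65,0,0,0],[45,0,0,-100,0,0,0],[60,0,0,-100,0,0,0]]'|grep -E "force|pos|open"; python3 -c "
from h import *
show();cmd([485,196,120],frame([1,-.02,0],[0,0,-1]))"
```

```text
tool_pos: [614.7, 42.0, 46.3]
force: [-0.4, 1.1, -0.2]
opening: 0.527
gripper_force: 0.0
tool_pos: [618.8, 42.1, 152.5]
force: [-0.3, 0.6, 0.3]
opening: 0.697
gripper_force: 0.0
t 20.65 tcp [618.8  42.1 152.5] x [ 0.019  1.    -0.001] y [ 1.    -0.019  0.011] z [ 0.011 -0.001 -1.   ] F [-0.3  0.6  0.3] op 59.6 gf 0.0 q [-0.002, 0.339, 1.696, -0.001, 1.096, 0.018]
SHIFT [151.4, -137.0, 30.8] TURN [0.012, 0.001, 0.001]
```

```bash
python3 -m jog '[[85,151,-137,25,0,0,0],[85,151,-137,25,0,0,0],[85,151,-137,25,0,0,0],[85,151,-137,25,0,0,0],[85,151,-137,25,0,0,0],[85,151,-137,25,0,0,0]]'|grep -E "^force|pos|open"; python3 - <<'E'
from h import *
show()
for n in("top","scene"):
    camera(n)
    for t in("spare1","stock1","big"): print(n,t,[(np.round(d["location"]).tolist(),round(d["conf"],2)) for d in search_frame(n,t)])
cmd([485,196,43],frame([1,-.02,0],[0,0,-1]))
E
```

```text
tool_pos: [482.1, 194.9, 121.8]
force: [0.1, -0.2, 0.8]
opening: 0.992
t 21.4 tcp [482.1 194.9 121.8] x [ 0.019  1.    -0.001] y [ 1.    -0.019  0.003] z [ 0.003 -0.001 -1.   ] F [ 0.1 -0.2  0.8] op 84.7 gf 0.0 q [0.302, 0.199, 1.946, -0.003, 0.994, 0.323]
top spare1 [([604.0, 40.0, 70.0], 0.6), ([480.0, 183.0, 44.0], 0.45)]
top stock1 [([607.0, 205.0, 68.0], 0.73), ([604.0, 95.0, 64.0], 0.7)]
top big [([436.0, -278.0, 90.0], 0.96), ([769.0, 48.0, 51.0], 0.68)]
scene spare1 [([495.0, 201.0, 55.0], 0.8), ([622.0, 45.0, 69.0], 0.79), ([521.0, 401.0, 16.0], 0.18)]
scene stock1 [([625.0, 211.0, 71.0], 0.82), ([624.0, 102.0, 65.0], 0.79), ([497.0, 200.0, 56.0], 0.38)]
scene big [([785.0, 49.0, 40.0], 0.71), ([448.0, -277.0, 76.0], 0.6), ([724.0, -152.0, 35.0], 0.55)]
SHIFT [1.0, 4.0, 78.2] TURN [0.001, 0.001, 0.0]
```

```bash
python3 -m jog '[[85,1,3,0,0,0,0],[85,1,3,25,0,0,0],[85,1,3,52,0,0,0],[85,1,3,68,0,0,0],[85,1,3,78,0,0,0],[85,1,3,78,0,0,0]]'|grep -E "^force|pos"; python3 -m jog '[[10,0,0,0,0,0,0],[10,0,0,0,0,0,0],[10,0,0,0,0,0,0],[10,0,0,0,0,0,0],[10,0,0,0,0,0,0],[10,0,0,0,0,0,0],[10,0,0,0,0,0,0],[10,0,0,0,0,0,0]]' 40 |grep -E "force|pos|open"; python3 -m jog '[[10,0,0,-4,0,0,0],[10,0,0,-15,0,0,0],[10,0,0,-35,0,0,0],[10,0,0,-60,0,0,0],[10,0,0,-78,0,0,0],[10,0,0,-85,0,0,0],[10,0,0,-85,0,0,0],[10,0,0,-85,0,0,0]]'|grep -E "force|pos|open"; python3 -c "
from h import *
show();cmd([616,154.5,128],frame([1,-.02,0],[0,0,-1]))"
```

```text
tool_pos: [483.3, 196.4, 42.8]
force: [0.4, 0.0, 0.1]
tool_pos: [484.0, 196.6, 43.9]
force: [-1.7, -0.1, 5.7]
opening: 0.285
gripper_force: 39.2
tool_pos: [482.7, 196.3, 127.3]
force: [0.4, -0.4, -0.7]
opening: 0.286
gripper_force: 39.3
t 24.55 tcp [482.7 196.3 127.3] x [ 0.019  1.    -0.002] y [ 1.    -0.019 -0.001] z [-0.001 -0.002 -1.   ] F [ 0.4 -0.4 -0.7] op 24.4 gf 39.3 q [0.304, 0.196, 1.937, -0.002, 1.01, 0.323]
SHIFT [-39.3, 134.1, -0.8] TURN [-0.001, 0.002, 0.001]
```

```bash
python3 -m jog '[[10,-8,8,0,0,0,0],[10,-20,30,0,0,0,0],[10,-32,62,0,0,0,0],[10,-39,95,0,0,0,0],[10,-39,122,0,0,0,0],[10,-39,134,0,0,0,0],[10,-39,134,0,0,0,0],[10,-39,134,0,0,0,0]]'|grep -E "^force|pos"; python3 -c "
from h import *
show()
cmd([616,154.5,55],frame([1,-.02,0],[0,0,-1]))"
```

```text
tool_pos: [615.7, 154.9, 127.9]
force: [0.2, 0.3, -2.1]
t 25.55 tcp [615.7 154.9 127.9] x [ 0.018  1.    -0.002] y [ 1.    -0.018 -0.001] z [-0.001 -0.002 -1.   ] F [ 0.2  0.3 -2.1] op 24.7 gf 39.5 q [0.179, 0.4, 1.665, -0.001, 1.078, 0.198]
SHIFT [-0.3, 0.3, 72.9] TURN [-0.001, 0.002, 0.002]
```

```bash
python3 -m jog '[[10,0,0,8,0,0,0],[10,0,0,24,0,0,0],[10,0,0,42,0,0,0],[10,0,0,56,0,0,0],[10,0,0,66,0,0,0],[10,0,0,72,0,0,0],[10,0,0,74,0,0,0],[10,0,0,74,0,0,0]]'|grep -E "^force|pos"; python3 -m jog '[[10,0,0,2,0,0,0],[10,0,0,4,0,0,0],[10,0,0,4,0,0,0]]'|grep -E "^force|pos";  python3 -m jog '[[10,0,0,0.7,0,0,0],[10,0,0,1.4,0,0,0],[10,0,0,1.4,0,0,0]]'|grep -E "^force|pos"
```

```text
tool_pos: [617.3, 155.0, 54.8]
force: [1.1, 0.7, -1.0]
tool_pos: [616.7, 154.9, 50.3]
force: [-0.3, -0.8, 0.1]
tool_pos: [616.8, 154.9, 48.9]
force: [-0.9, -0.6, -0.9]
```

```bash
python3 -m jog '[[10,0,0,0.8,0,0,0],[10,0,0,0.8,0,0,0]]'|grep -E "^force|pos"; python3 -m jog '[[10,0,0,0.8,0,0,0],[10,0,0,0.8,0,0,0]]'|grep -E "^force|pos"
```

```text
tool_pos: [616.8, 155.0, 48.1]
force: [0.0, -0.1, -2.0]
tool_pos: [617.0, 155.0, 48.0]
force: [-1.0, -0.5, 2.8]
```

Contact on the floor (48.0 measured, 47.9 expected). Release, withdraw and check.

```bash
python3 -m jog '[[28,0,0,0.3,0,0,0],[34,0,0,0.3,0,0,0],[45,0,0,0.3,0,0,0],[45,0,0,0.3,0,0,0]]'|grep -E "force|pos|open"; python3 -m jog '[[45,0,0,-10,0,0,0],[45,0,0,-30,0,0,0],[45,0,0,-65,0,0,0],[45,0,0,-110,0,0,0],[45,0,0,-110,0,0,0]]'|grep -E "^force|pos"; python3 -m jog '[[45,0,-60,-120,0,0,0],[45,0,-120,-120,0,0,0],[45,0,-180,-120,0,0,0],[45,0,-200,-120,0,0,0],[45,0,-200,-120,0,0,0],[45,0,-200,-120,0,0,0]]'|grep -E "^force|pos"; python3 - <<'E'
from h import *
show()
for n in("top","scene"):
    im=camera(n)
    for t in("spare1","stock1","big","jar","spanner","beaker","spare_lid"): print(n,t,[(np.round(d["location"]).tolist(),round(d["conf"],2)) for d in search_frame(n,t)])
    a=cv2.imread(f"pics/{n}0.png");d=(cv2.absdiff(a,im).max(2)>45).astype(np.uint8);d=cv2.morphologyEx(d,cv2.MORPH_OPEN,np.ones((3,3)))
    print([s.tolist() for s in cv2.connectedComponentsWithStats(d)[2][1:] if s[4]>15])
im=camera("top");g=im.max(2)
for nm,b in dict(s1=(225,230,245,255),c2=(250,228,272,255),s3=(275,230,297,255),c4=(300,228,325,255),big=(465,300,500,335)).items():
    m=(g[b[1]:b[3],b[0]:b[2]]<75).astype(np.uint8);k,l,st,ce=cv2.connectedComponentsWithStats(m)
    if k>1: i=1+st[1:,4].argmax();x,y=ce[i]+b[:2];print(nm,st[i].tolist(),w("top",(x,y),132 if nm=="big" else 106).round(1))
E
```

```text
tool_pos: [616.9, 154.9, 47.0]
force: [-0.5, 0.4, -0.3]
opening: 0.527
gripper_force: 0.0
tool_pos: [621.6, 156.0, 164.6]
force: [0.0, -0.4, -0.6]
tool_pos: [417.3, 159.1, 277.6]
force: [-0.0, -0.4, 0.4]
t 29.68 tcp [417.3 159.1 277.6] x [ 0.018  1.    -0.001] y [ 1.    -0.018  0.003] z [ 0.003 -0.001 -1.   ] F [-0.  -0.4  0.4] op 45.1 gf 0.0 q [0.268, -0.119, 1.942, -0.002, 1.315, 0.287]
top spare1 [([607.0, 155.0, 65.0], 0.88), ([513.0, 398.0, 14.0], 0.61)]
top stock1 [([609.0, 205.0, 71.0], 0.9), ([600.0, 94.0, 67.0], 0.79), ([719.0, -304.0, 32.0], 0.33)]
top big [([769.0, 47.0, 46.0], 0.89), ([711.0, -158.0, 42.0], 0.82), ([436.0, -278.0, 88.0], 0.68)]
top jar []
top spanner [([482.0, -109.0, 3.0], 0.91)]
top beaker [([720.0, -303.0, 33.0], 0.82)]
top spare_lid [([511.0, 397.0, 13.0], 0.88)]
[[301, 226, 71, 27, 1301], [251, 232, 19, 20, 311], [315, 289, 18, 18, 257], [149, 292, 116, 94, 7004], [243, 292, 11, 12, 74], [443, 302, 36, 29, 693], [252, 362, 6, 7, 37], [250, 369, 24, 45, 666], [169, 387, 7, 7, 41], [168, 394, 23, 46, 696], [264, 414, 6, 9, 46], [174, 422, 116, 58, 2827
[... 594 characters left out ...]
0], 0.17)]
scene spare_lid [([526.0, 398.0, 14.0], 0.76)]
[[164, 0, 10, 5, 40], [435, 7, 8, 5, 34], [444, 8, 10, 4, 39], [464, 18, 19, 5, 83], [420, 21, 6, 4, 21], [396, 29, 18, 10, 85], [437, 61, 22, 7, 80], [377, 65, 5, 13, 41], [385, 71, 34, 8, 148], [423, 100, 8, 11, 78], [229, 152, 23, 51, 870], [337, 197, 17, 28, 356], [416, 215, 19, 29, 402], [271, 226, 72, 34, 1361], [326, 237, 20, 30, 386], [343, 237, 9, 5, 33], [378, 243, 22, 39, 617], [425, 257, 5, 4, 17]]
s1 [3, 4, 12, 12, 105] [[613.2 207.1 106. ]]
c2 [2, 5, 12, 11, 105] [[616.3 155.1 106. ]]
s3 [4, 3, 11, 12, 98] [[612.8  96.2 106. ]]
c4 [5, 5, 10, 12, 100] [[613.1  40.9 106. ]]
big [0, 10, 12, 13, 127] [[ 437.3 -289.7  132. ]]
```

All bottles stand where expected, and the stock bottles, jar, spanner, beaker and lid haven't moved. Handing in.

```bash
python3 -c "
from station import *
print(hand_in())"
```

```text
the job is handed in; nothing more can be done
None
```

I handed the job in at about 30 s: the big bottle stands upright in the spill tray, the spares stand in cells 2 and 4, and the last camera check showed nothing else had moved.

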